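Set the scoring rule on a TLC plate

TASK

Get the glass TLC plate ready to be scored: take the straightedge out of the plate rack and, without dropping it, lay it flat across the plate on the robot's side of the two orange-capped stop posts, then slide it until one long edge touches both posts at once. Then bring the red hold-down lever down so that its rubber foot clamps the straightedge there, still touching both posts. Leave the bottle, the beaker and the timer where they stand.

Things in the scene. Friction and masses are not known exactly. Their poses are not given: they have to be found in the camera images.
- straightedge_mid (a point): centre of the loose straightedge, an aluminium bar 200 mm long, 44 mm wide, 12 mm thick, about 0.25 kg, with a blue stripe on both faces; both long edges and both faces are alike. Axes: x along its length, y through its thickness, z across its width. At the start it stands on edge (z up) in the slot of the plate rack, centre 28 mm above the worktop, top edge 50 mm above it; lying flat on the plate its centre is 21 mm above the worktop.
- plate_rack: blue rack fixed to the worktop, 134 x 124 mm; origin under its centre on the worktop, x along its slots, z up. The straightedge's slot is at y = +42 mm; two comb walls (8 mm thick, centred at x = -58 and +58 mm, 31 mm high) hold it with 1.5 mm play on each side, and between them both of its faces are free for fingers down to the rack's floor, 6 mm above the worktop. Two white plates 50 mm tall (tops 56 mm above the worktop) stand in slots at y = -35 and -49 mm.
- scoring_board: black scoring board fixed to the worktop; origin on the worktop, x away from the robot, y to the left, z up. It spans x -125 to +95 mm and y -115 to +175 mm. The white TLC plate (x -115 to +85 mm, y -50 to +50 mm) and the two aluminium stop tracks beside it (y 57 to 79 mm on either side) form one level face 15 mm above the worktop, on which the straightedge lies; the black base round them is 12 mm above the worktop.
- stop_left_mid (a point): axis of the left stop post, 6 mm above the plate's face (half-way up a straightedge lying there). Steel post 10 mm in diameter, 21 mm high, orange cap, on a small carrier that extends away from the robot; it may be anywhere along its track, which runs along the board's x, at board y = +68 mm. Fixed.
- stop_right_mid (a point): the same for the right stop post, at board y = -68 mm. It is usually set a different distance along its track, so the line of the two posts is askew to the board by up to about 10 degrees.
- hold_down (a joint): hinge of the hold-down lever, rad: 0 with the arm level and its rubber foot on top of a straightedge lying on the plate; 1.2 fully raised (start); without a straightedge under it, it drops to -0.15. A spring throws it over centre at 0.6: up above, down below, where it clamps the foot with about 4 N. It takes about 3 N at the red grip to move it.
- hold_down_hinge (a point): the lever's hinge axis (it lies along the board's x), at board x = -27 mm, y = +140 mm, 42 mm above the worktop. The foot (rubber, 14 mm in diameter) is 65 mm from the axis: closed, it stands at board x = -27 mm, y = +75 mm; the straightedge must lie under that point. The lever falls towards the board's -y.
- hold_down_grip (a point): centre of the red grip of the lever, 16 mm wide along the board's x, 13 mm thick, 52 mm long, 109 mm from the hinge axis, about 0.29 rad above the line of the arm; fully raised it stands almost straight above the hinge, about 150 mm above the worktop, closed 73 mm above it.
- red_bottle: bystander: red-capped white bottle, 48 mm across, 111 mm tall, loose; origin under its centre.
- small_beaker: bystander: small glass beaker, 53 mm across, 69 mm tall, loose; origin under its centre.
- timer: bystander: black bench timer 50 x 76 x 24 mm, loose; origin under its centre.
Things that resemble listed ones, but are neither listed nor needed, are in the scene too. There is more than one size of the part that bears straightedge_mid; the job needs the larger.

How it is judged (in metres and radians):
On the way:
1. the straightedge lies flat on the plate with one long edge touching both posts while the hold-down lever is still up (((z of stop_left_mid in the frame of straightedge_mid between 0.0258 and 0.0287 m and x of stop_left_mid in the frame of straightedge_mid between -0.098 and 0.098 m and z of stop_right_mid in the frame of straightedge_mid between 0.0258 and 0.0287 m and x of stop_right_mid in the frame of straightedge_mid between -0.098 and 0.098 m) or (z of stop_left_mid in the frame of straightedge_mid between -0.0287 and -0.0258 m and x of stop_left_mid in the frame of straightedge_mid between -0.098 and 0.098 m and z of stop_right_mid in the frame of straightedge_mid between -0.0287 and -0.0258 m and x of stop_right_mid in the frame of straightedge_mid between -0.098 and 0.098 m)) and angle between the y axis of straightedge_mid and the z axis of scoring_board, either way round below 0.05 rad and z of straightedge_mid in the frame of scoring_board between 0.018 and 0.0235 m and value of joint hold_down above 0.6 rad), for 0.2 s.
At the end, for the whole second after the job is handed in: The straightedge lies flat on the plate (within 3 degrees) at rest, one long edge touching both stop posts (gap at most about 1.7 mm at each), and the hold-down lever is down with its foot pressing on the straightedge (lever within 0.06 rad of level) (((z of stop_left_mid in the frame of straightedge_mid between 0.0258 and 0.0287 m and x of stop_left_mid in the frame of straightedge_mid between -0.098 and 0.098 m and z of stop_right_mid in the frame of straightedge_mid between 0.0258 and 0.0287 m and x of stop_right_mid in the frame of straightedge_mid between -0.098 and 0.098 m) or (z of stop_left_mid in the frame of straightedge_mid between -0.0287 and -0.0258 m and x of stop_left_mid in the frame of straightedge_mid between -0.098 and 0.098 m and z of stop_right_mid in the frame of straightedge_mid between -0.0287 and -0.0258 m and x of stop_right_mid in the frame of straightedge_mid between -0.098 and 0.098 m)) and angle between the y axis of straightedge_mid and the z axis of scoring_board, either way round below 0.05 rad and z of straightedge_mid in the frame of scoring_board between 0.018 and 0.0235 m and value of joint hold_down between -0.06 and 0.06 rad and contact force between hold_down and straightedge above 0.5 N and linear speed of straightedge below 0.01 m/s).
It fails at once if the red-capped bottle is moved more than 15 mm or tipped (distance of red_bottle from where it was at the start of the episode above 0.015 m or angle between red_bottle's own z axis and vertical above 0.3 rad).
It fails at once if the small beaker is moved more than 15 mm or tipped (distance of small_beaker from where it was at the start of the episode above 0.015 m or angle between small_beaker's own z axis and vertical above 0.3 rad).
It fails at once if the timer is moved more than 15 mm or tipped (distance of timer from where it was at the start of the episode above 0.015 m or angle between timer's own z axis and vertical above 0.3 rad).
It fails at once if the straightedge is dropped: in the air touching nothing, its centre more than 55 mm above the plate's face (contact force between straightedge and anything else below 0.001 N and height (world z) of straightedge_mid above 0.07 m).
It also fails if it takes over 69 s, if anything falls off the work surface, if the arm or the gripper's body presses on something with over 40 N, if the wrist force passes 120 N, or if a joint passes its speed limit or range.

ROBOT

A 6-joint arm with a two-finger parallel gripper is mounted at the origin on a cart in front of the work surface, level with it; the furniture and walls round the work are solid. World frame = base frame: x ahead of the robot, y to its left, z up, the work surface at z = 0. Lengths are in m, angles in degrees, forces in N, time in s.
With the tool pointing down it reaches from about 0.3 to 0.95 m from the base axis. Payload 3.1 kg.
Tool frame: the origin (TCP) lies on the centre line of the jaws, within the pads' length; the fingertips stand 17 mm ahead of it and the grasp point (between the pads) lies 2 mm behind it (env.finger_overhang is the distance from the TCP to the fingertips, in m); z points along the fingers, y is the line along which they close (so a half turn about z gives the same grasp; the last joint's range is limited). The gripper opens to 85 mm and grips with 20 to 120 N. Pads are 22 mm wide; open, the fingers measure 114 mm over their backs; the gripper's body (76 mm by 85 mm) begins 54 mm behind the grasp point. The pads swing forward as they close: fully open they stand 13 mm farther back than shut.
Start: joints at [-76.186, 17.653, 93.61, -0, 68.738, -3.994], TCP at [0.191, -0.595, 0.223] pointing down, gripper open.
Joint ranges: [-175.34, 175.34], [-45.06, 112.39], [2.9, 150.54], [-68.45, 248.45], [3.09, 151.38], [-168.51, 168.51]. Speed limits (degrees/s): [159.86, 159.86, 180, 180, 180, 180].

INTERFACE

Orientations are given as [roll, pitch, yaw] about the fixed x, y, z axes, in that order (R = Rz(yaw) Ry(pitch) Rx(roll)).
In Python, from bench import env, capture, camera_info, ticket gives the robot as it stands.
- The arm moves only by the tool drive_tool, never from a script. Its argument "commands" is a list that holds one entry, the list of rows, each a list of 7 numbers: the turn, a rotation vector about the tool's x, y, z each as a share of 90 degrees, from -1 to 1, then the shift along the tool's x, y, z each as a share of 0.5 m, from -1 to 1, then the finger opening in mm, from 0 to 85.4. In form: [[[rx, ry, rz, x, y, z, jaw], ...]]. A call has exactly 10 rows; each row is the pose to reach, as a shift and turn from the pose commanded when the call began, along the tool's axes at that moment; what a row does not reach only later rows make up. A row lasts 1/8 s, in which the tool goes at most 62.5 mm and 10.7 degrees, less where a joint would pass 70% of its speed; a pose out of reach is approached as far as the arm can. A call with a number of a shift or a turn outside -1 to 1 is refused whole. A call with a gripper value outside its range is refused whole. The fingers move at their own pace and stop on an object; "squeeze" is the grip in N (left out, the last holds). Time passes only in rows, so rows that repeat a pose let the fingers close, or fill a call up. It gives the time, the measured TCP pose, the force, the opening and the grip force at its end, in the units of the state.
- env.sense(): the state, without advancing time (a new reading comes with each control period).
- capture(name): name is "scene" or "side" or "wrist"; returns the picture (480x640x3 uint8, red, green, blue); there is no depth.
- camera_info(name): a dict with "fx", "fy", "cx", "cy" (pixels), "distortion" ([k1, k2, p1, p2, k3] as OpenCV has them; the pictures are not rectified), "origin" and "rotation" of the camera in the world. Camera axes: x right, y down, z forward; pixel columns grow to the right and rows downward; lengths in m; the calibration is good to about 2 mm. A picture is of the moment at which its call begins: read the wrist's pose just before it. camera_info takes no time and is no camera call; for the wrist camera it gives the pose at the moment of the call.
- ticket.sign_off(): hands the job in; it is judged then, once.
The state is a dict: "clock": time; "joint_pos": joint angles; "qd": joint speeds; "effort": joint torques, N m; "eef_pos": TCP position; "eef_rot": TCP orientation; "contact_force": force on the tool from outside, world axes, zero at the start; "moment": the same for the moment, N m; "gripper_width": opening from 0.0 (shut) to 1.0 (fully open); "gripper_force": force on a finger pad.
Only numpy, scipy, OpenCV 4.12 (cv2) and the standard library are available. Lean on these libraries where they do the work, as an engineer would, in place of code of your own. Each camera call takes 0.05 s, during which the arm holds its last target. There are 200 camera calls.

## Working session

There is one attempt and no reset: what is moved stays moved. The work goes in short steps, Python scripts to look and compute and a tool call to move; the robot and the scene stay as the last step left them, time stands still between calls to the robot, and variables do not carry over. Pictures are saved under pics/ and viewed, at most 10 in all, crops included, and the job is handed in when it is done.

Besides the shell and the picture viewer there is one more tool, called after ">>>" in YAML: its name, and indented under it one key for each argument. drive_tool: Moves the arm, as the interface text tells. Its arguments: {"type":"object","properties":{"commands":{"type":"array","items":{"type":"array","items":{"type":"array","items":{"type":"number"}}}},"squeeze":{"type":"number"}},"required":["commands"]}

```bash
ls; mkdir -p pics
python3 - <<'E'
from bench import env,capture,camera_info
import cv2
for n in("scene","side"):
    cv2.imwrite(f"pics/{n}0.png",capture(n)[:,:,::-1])
    print(n,camera_info(n))
print(env.sense(), env.finger_overhang)
E
```

```text
pics
scene {'fx': 570.2074392223852, 'fy': 570.2074392223852, 'cx': 323.18971780696006, 'cy': 235.77887348209154, 'distortion': array([-0.17873811,  0.        ,  0.        ,  0.        ,  0.        ]), 'origin': array([-0.5541414 ,  0.68636202,  0.7048366 ]), 'rotation': array([-115.45968367,   -0.2154955 , -121.38033066])}
side {'fx': 541.4870385815659, 'fy': 541.4870385815659, 'cx': 316.7164331548508, 'cy': 242.85991341331555, 'distortion': array([-0.13282238,  0.        ,  0.        ,  0.        ,  0.        ]), 'origin': array([-0.61928374, -0.20326139,  0.67009564]), 'rotation': array([-116.33503647,    1.06421615,  -81.39837944])}
{'clock': 0.1, 'joint_pos': array([-7.61849248e+01,  1.76999955e+01,  9.36825027e+01,  6.18228197e-05,
        6.87379231e+01, -3.99293566e+00]), 'qd': array([-0.09789666, -0.0865098 , -0.13641778, -0.06588371, -0.01225529,
       -0.07782888]), 'effort': array([-3.06893426e-04, -4.16406083e+01, -2.77644879e+01, -7.46222668e-05,
        4.07751868e-03, -1.24414493e-05]), 'eef_pos': array([ 0.19093937, -0.59431325,  0.22215443]), 'eef_rot': array([-1.79879875e+02, -8.44277005e-03,  1.78079796e+01]), 'contact_force': array([-1.14638513, -0.084733  , -0.43016585]), 'moment': array([ 0.01957988, -0.03071952, -0.00740911]), 'gripper_force': 0.0, 'gripper_width': 0.9984281126781194} 0.017
```

View pics/scene0.png

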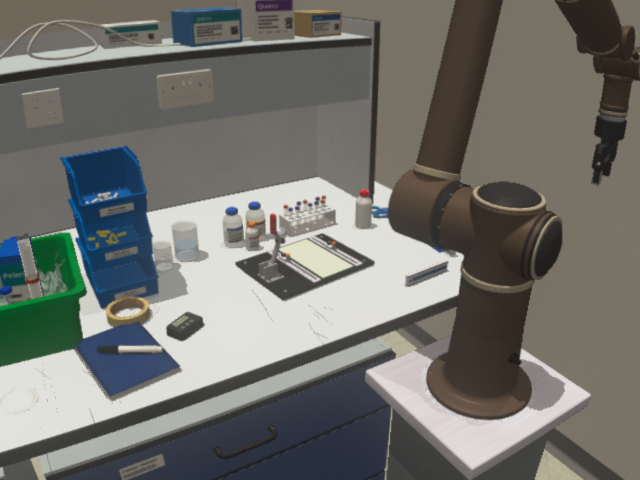

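View pics/side0.png

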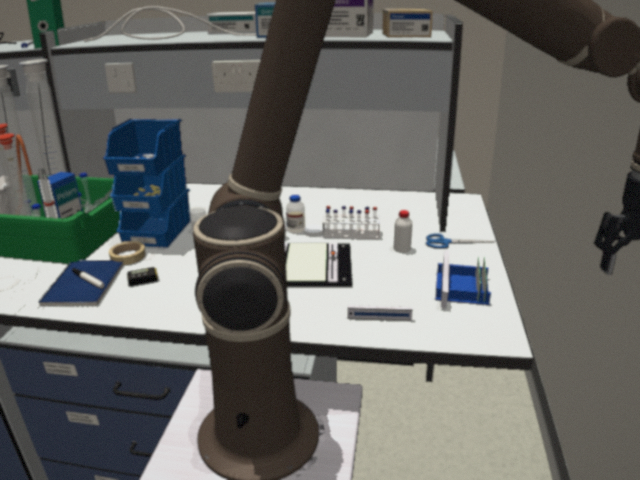

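The scene view shows the board at (305,263), with corners (237,265), (283,293), (373,262) and (325,235). The lever is at (278,242), the beaker at about (163,255), the red-capped bottle at (364,210) and the timer at (185,325). The side view shows the rack at (463,285).

Candidates for the straightedge:
- A bar lying on the table at side (380,313) / scene (427,272). It is loose and outside the rack, so it is probably the smaller decoy.
- A tall grey bar in the rack's left slot at side (446,278). This matches the description.
- The white plates at side (480,280).

Next I check the choice in a close crop.

```bash
cat > h.py <<'E'
import numpy as np,cv2
from scipy.spatial.transform import Rotation as R
from bench import env,capture,camera_info
def cam(n):
    c=camera_info(n);K=np.array([[c['fx'],0,c['cx']],[0,c['fy'],c['cy']],[0,0,1]])
    return K,np.array(c['distortion']),np.array(c['origin']),R.from_euler('xyz',c['rotation'],degrees=True).as_matrix()
def p2w(C,uv,z):
    K,d,o,M=C
    q=cv2.undistortPoints(np.array(uv,float).reshape(-1,1,2),K,d).reshape(-1,2)
    r=np.c_[q,np.ones(len(q))]@M.T
    return o+r*((np.broadcast_to(z,len(q))-o[2])/r[:,2])[:,None]
def w2p(C,P):
    K,d,o,M=C
    X=(np.array(P,float).reshape(-1,3)-o)@M
    return cv2.projectPoints(X,np.zeros(3),np.zeros(3),K,d)[0].reshape(-1,2)
E
python3 - <<'E'
from h import *
S,D=cam("scene"),cam("side")
print("board sc",p2w(S,[(237,265),(283,293),(373,262),(325,235)],.012).round(3))
print("side board R corners",p2w(D,[(351,286),(352,244)],.012).round(3))
print("rack",p2w(D,[(436,300),(488,303),(489,266)],.006).round(3))
print("bar in rack top",p2w(D,[(443,282),(449,251)],.05).round(3))
print("bottle",p2w(D,[(403,250)],0).round(3),"timer",p2w(D,[(143,282)],0).round(3))
a=cv2.imread("pics/side0.png")[235:325,335:500]; b=cv2.imread("pics/scene0.png")[195:300,230:385]
a=cv2.resize(a,(520,290),interpolation=cv2.INTER_CUBIC); b=cv2.resize(b,(520,310),interpolation=cv2.INTER_CUBIC)
cv2.imwrite("pics/c1.png",np.vstack([a,b]))
c=camera_info("wrist");s=env.sense();print(c)
M=R.from_euler('xyz',s['eef_rot'],degrees=True).as_matrix();W=cam("wrist")
print("cam in tool",M.T@(W[2]-s['eef_pos']),(M.T@W[3]).round(3))
E
```

```text
board sc [[ 0.652  0.206  0.012]
 [ 0.469  0.169  0.012]
 [ 0.486 -0.102  0.012]
 [ 0.689 -0.081  0.012]]
side board R corners [[ 0.476 -0.107  0.012]
 [ 0.698 -0.089  0.012]]
rack [[ 0.446 -0.304  0.006]
 [ 0.446 -0.422  0.006]
 [ 0.624 -0.447  0.006]]
bar in rack top [[ 0.454 -0.317  0.05 ]
 [ 0.61  -0.34   0.05 ]]
bottle [[ 0.701 -0.227  0.   ]] timer [[0.451 0.41  0.   ]]
{'fx': 384.4867951766251, 'fy': 384.4867951766251, 'cx': 319.479640270396, 'cy': 243.63691087519328, 'distortion': array([-0.05987486,  0.        ,  0.        ,  0.        ,  0.        ]), 'origin': array([ 0.26909004, -0.56971679,  0.3731832 ]), 'rotation': array([ 1.61388638e+02,  1.19411527e-01, -7.21866003e+01])}
cam in tool [ 0.08195076  0.00016608 -0.15101737] [[ 0.    -0.948 -0.319]
 [ 1.     0.     0.   ]
 [-0.    -0.319  0.948]]
```

View pics/c1.png

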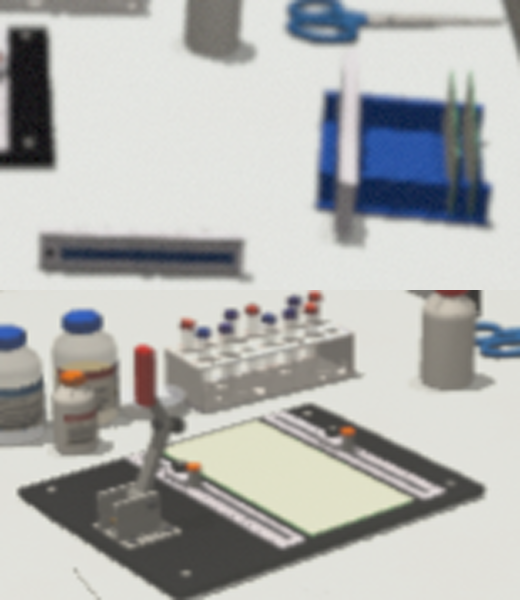

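The crop confirms the choice. The bar in the rack's left slot sticks out beyond both rack ends, so it is the 200 mm one. The bar lying on the table is the smaller decoy. The orange caps are at scene (288,255) on the left and (334,243) on the right. I'll move the wrist camera above the rack.

```bash
cat >> h.py <<'E'
import json,os
def row(pos,rpy,ref=None):
    """move-row numbers to reach pos/rpy from the reference (commanded) pose"""
    s=env.sense(); p,r=(s['eef_pos'],s['eef_rot']) if ref is None else ref
    M=R.from_euler('xyz',r,degrees=True); T=R.from_euler('xyz',rpy,degrees=True)
    return np.r_[np.degrees((M.inv()*T).as_rotvec())/90,M.inv().apply(np.array(pos)-p)/.5].round(4).tolist()
E
python3 - <<'E'
from h import *
S=cam("scene")
print("caps",p2w(S,[(287.8,255.3),(333.7,243.1)],.036).round(3))
print(row([.50,-.33,.25],[180,0,-8],([.191,-.595,.223],[180,0,17.8])))
E
```

```text
caps [[ 0.591  0.09   0.036]
 [ 0.591 -0.048  0.036]]
[0.0, -0.0, 0.2867, 0.7504, -0.3157, -0.054]
```

>>> drive_tool:
  commands:
    - [[0,0,0.03,0.08,-0.03,-0.006,85],[0,0,0.06,0.17,-0.07,-0.012,85],[0,0,0.1,0.27,-0.11,-0.02,85],[0,0,0.14,0.37,-0.155,-0.027,85],[0,0,0.18,0.47,-0.2,-0.034,85],[0,0,0.22,0.57,-0.24,-0.041,85],[0,0,0.25,0.66,-0.28,-0.048,85],[0,0,0.28,0.72,-0.305,-0.052,85],[0,0,0.287,0.75,-0.316,-0.054,85],[0,0,0.287,0.75,-0.316,-0.054,85]]

```text
clock: 1.35
eef_pos: [0.5, -0.3296, 0.2499]
eef_rot: [180.0, 0.0, -7.9]
contact_force: [-0.0, 0.2, 0.0]
gripper_width: 0.993
gripper_force: 0.0
```

Run:
```python
from h import *
s=env.sense();c=camera_info("wrist");im=capture("wrist")[:,:,::-1]
import pickle;pickle.dump((cam("wrist"),),open("w1.pkl","wb"))
cv2.imwrite("pics/w1.png",im);print(s['clock'],s['eef_pos'],s['eef_rot'],s['contact_force'])
```

```text
1.35 [ 0.4999771  -0.32961409  0.24987131] [ 1.79995871e+02  4.80117176e-02 -7.90941578e+00] [-0.04545878  0.22530447  0.04552657]
```

View pics/w1.png

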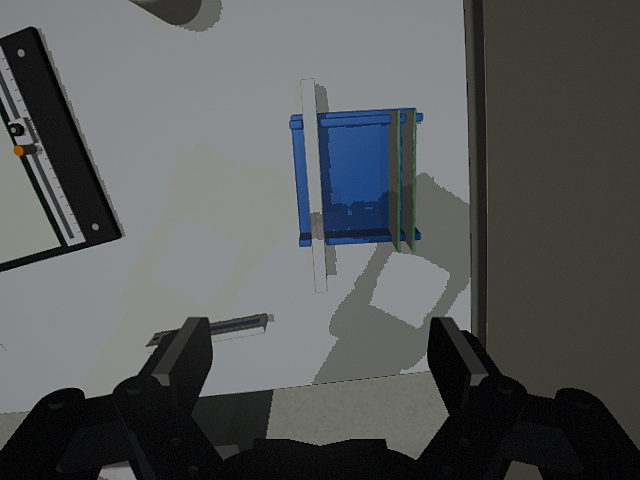

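The wrist view shows the bar's top edge from (308,79) to (321,291), with the rack around it. The right orange cap is at (19,150) and the board's right corners are at about (36,27) and (121,237).

Run:
```python
from h import *
import pickle
W=pickle.load(open("w1.pkl","rb"))[0]
e=p2w(W,[(307.7,79),(321,291.5)],.05);d=e[0]-e[1]
print(e.round(4),np.linalg.norm(d),np.degrees(np.arctan2(d[1],d[0])),e.mean(0))
print("rcap",p2w(W,[(19,150)],.036),"board cor",p2w(W,[(36,27),(121,237)],.012).round(4))
m=e.mean(0);y=np.degrees(np.arctan2(d[1],d[0]))
print(row([m[0],m[1],.10],[180,0,y],([.5,-.3296,.25],[180,0,-8])),row([m[0],m[1],.026],[180,0,y],([.5,-.3296,.25],[180,0,-8])))
```

```text
[[ 0.6108 -0.3361  0.05  ]
 [ 0.4126 -0.32    0.05  ]] 0.19883641835934363 -4.639999441694312 [ 0.51169093 -0.32808284  0.05      ]
rcap [[ 0.59303183 -0.05136769  0.036     ]] board cor [[ 0.7009 -0.0892  0.012 ]
 [ 0.4876 -0.1129  0.012 ]]
[0.0, 0.0, -0.0373, 0.0227, -0.0063, 0.3] [0.0, 0.0, -0.0373, 0.0227, -0.0063, 0.448]
```

>>> drive_tool:
  commands:
    - [[0,0,-0.037,0.0227,-0.0063,0.05,85],[0,0,-0.037,0.0227,-0.0063,0.12,85],[0,0,-0.037,0.0227,-0.0063,0.2,85],[0,0,-0.037,0.0227,-0.0063,0.27,85],[0,0,-0.037,0.0227,-0.0063,0.32,85],[0,0,-0.037,0.0227,-0.0063,0.36,85],[0,0,-0.037,0.0227,-0.0063,0.39,85],[0,0,-0.037,0.0227,-0.0063,0.405,85],[0,0,-0.037,0.0227,-0.0063,0.414,60],[0,0,-0.037,0.0227,-0.0063,0.414,30]]
  squeeze: 40

```text
clock: 2.65
eef_pos: [0.5118, -0.3285, 0.0436]
eef_rot: [180.0, -0.0, -4.7]
contact_force: [0.4, -0.3, -1.0]
gripper_width: 0.599
gripper_force: 0.0
```

>>> drive_tool:
  commands:
    - [[0,0,0,0,0,0,10],[0,0,0,0,0,0,6],[0,0,0,0,0,0,6],[0,0,0,0,0,0,6],[0,0,0,0,0,0,6],[0,0,0,0,0,0,6],[0,0,0,0,0,0,6],[0,0,0,0,0,0,6],[0,0,0,0,0,0,6],[0,0,0,0,0,0,6]]
  squeeze: 60

```text
clock: 3.9
eef_pos: [0.5115, -0.3284, 0.0432]
eef_rot: [-180.0, 0.0, -4.7]
contact_force: [-0.5, 0.7, -1.1]
gripper_width: 0.07
gripper_force: 0.0
```

Run:
```python
from h import *
a=capture("wrist")[:,:,::-1]; b=capture("side")[:,:,::-1][220:340,380:540]; c=capture("scene")[:,:,::-1][180:330,380:540]
a=cv2.resize(a,(520,390));b=cv2.resize(b,(280,210),interpolation=cv2.INTER_CUBIC);c=cv2.resize(c,(280,262),interpolation=cv2.INTER_CUBIC)
o=np.zeros((480,800,3),np.uint8);o[:390,:520]=a;o[:210,520:]=b;o[212:474,520:]=c
cv2.imwrite("pics/g1.png",o);s=env.sense();print(s['gripper_width'],s['gripper_force'])
```

```text
0.06708181111300963 0.0
```

View pics/g1.png

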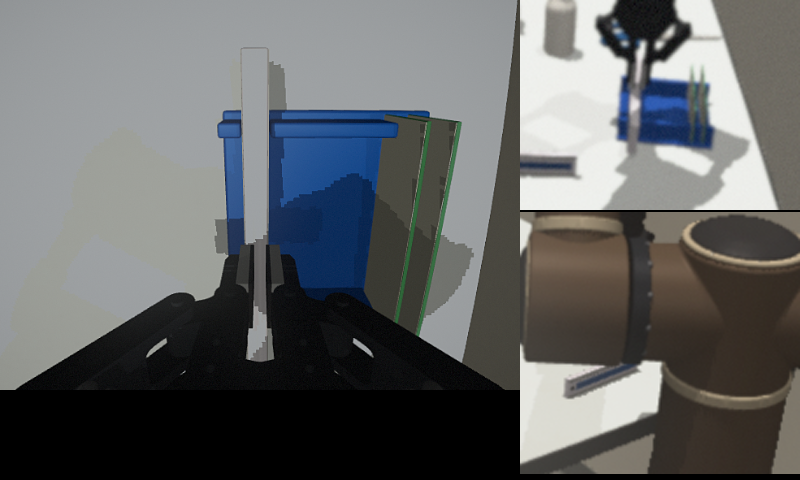

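The wrist view shows the pads on both sides of the bar at (247,265) and (275,265). The reading shows no grip force, so I close fully.

>>> drive_tool:
  commands:
    - [[0,0,0,0,0,0,0],[0,0,0,0,0,0,0],[0,0,0,0,0,0,0],[0,0,0,0,0,0,0],[0,0,0,0,0,0,0],[0,0,0,0,0,0,0],[0,0,0,0,0,0,0],[0,0,0,0,0,0,0],[0,0,0,0,0,0,0],[0,0,0,0,0,0,0]]
  squeeze: 60

```text
clock: 5.3
eef_pos: [0.5115, -0.3284, 0.0433]
eef_rot: [-180.0, 0.0, -4.7]
contact_force: [-0.6, 0.0, 0.2]
gripper_width: -0.001
gripper_force: 0.0
```

Run:
```python
from h import *
a=capture("wrist")[:,:,::-1][260:480,200:440]
cv2.imwrite("pics/g2.png",cv2.resize(a,(654,600),interpolation=cv2.INTER_CUBIC))
P=w2p(cam("wrist"),[[.5118,-.3281,.05],[.5118,-.3281,.026],[.4126,-.32,.05],[.6108,-.3361,.05]]);print((P-[200,260])*2.725,P)
```

```text
[[ 322.18330033  157.09312121]
 [ 322.52750059   89.39181426]
 [ 322.97075444  615.44141473]
 [ 320.50172543 -538.75955705]] [[318.23240379 317.64885182]
 [318.35871581 292.80433551]
 [318.52137778 485.85006045]
 [317.61531208  62.29007081]]
```

View pics/g2.png

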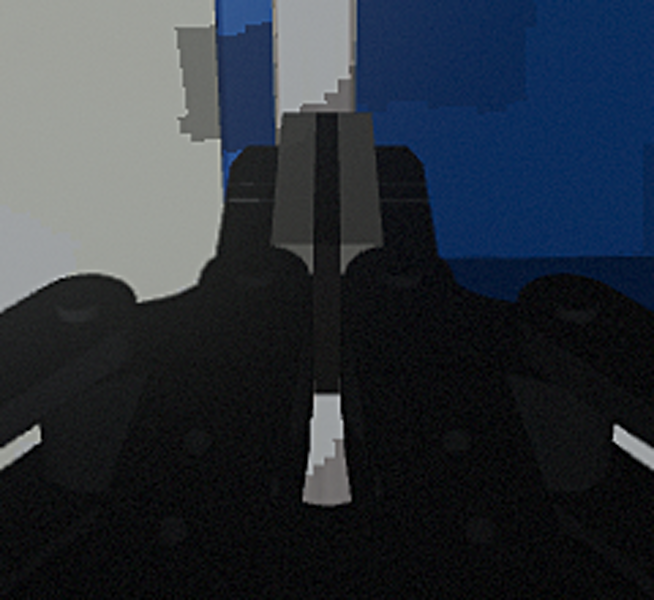

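The jaws are shut above the bar. The picture puts the closed tips at crop (330,113), which is about 13 mm behind the TCP rather than 17 mm ahead. I'll reopen, go down to TCP z = 0.026 (safe under either reading), close, and check.

>>> drive_tool:
  commands:
    - [[0,0,0,0,0,0,40],[0,0,0,0,0,0,60],[0,0,0,0,0,0,60],[0,0,0,0,0,0,60],[0,0,0,0,0,0,60],[0,0,0,0,0,0,60],[0,0,0,0,0,0.01,60],[0,0,0,0,0,0.02,60],[0,0,0,0,0,0.03,60],[0,0,0,0,0,0.034,60]]

```text
clock: 6.6
eef_pos: [0.5111, -0.3281, 0.0255]
eef_rot: [-180.0, 0.1, -4.7]
contact_force: [-0.3, -0.3, -0.0]
gripper_width: 0.702
gripper_force: 0.0
```

>>> drive_tool:
  commands:
    - [[0,0,0,0,0,0,30],[0,0,0,0,0,0,14],[0,0,0,0,0,0,8],[0,0,0,0,0,0,8],[0,0,0,0,0,0,8],[0,0,0,0,0,0,8],[0,0,0,0,0,0,8],[0,0,0,0,0,0,8],[0,0,0,0,0,0,8],[0,0,0,0,0,0,8]]
  squeeze: 60

```text
clock: 7.85
eef_pos: [0.5117, -0.3284, 0.0266]
eef_rot: [-180.0, -0.0, -4.7]
contact_force: [-0.1, 3.2, 5.0]
gripper_width: 0.122
gripper_force: 60.6
```

Gripped at 60 N. Next is a slow lift.

>>> drive_tool:
  commands:
    - [[0,0,0,0,0,0,8],[0,0,0,0,0,0,8],[0,0,0,0,0,-0.01,8],[0,0,0,0,0,-0.02,8],[0,0,0,0,0,-0.04,8],[0,0,0,0,0,-0.06,8],[0,0,0,0,0,-0.08,8],[0,0,0,0,0,-0.1,8],[0,0,0,0,0,-0.1,8],[0,0,0,0,0,-0.1,8]]
  squeeze: 80

```text
clock: 9.1
eef_pos: [0.5113, -0.3283, 0.0762]
eef_rot: [-180.0, 0.0, -4.7]
contact_force: [0.2, 1.3, -3.0]
gripper_width: 0.118
gripper_force: 78.2
```

Run:
```python
from h import *
s=env.sense();print(s['eef_pos'],s['gripper_force'])
a=capture("wrist")[:,:,::-1];b=capture("side")[:,:,::-1][220:340,380:540]
o=np.zeros((480,800,3),np.uint8);o[:,:480]=a[:,80:560];o[:240,480:]=cv2.resize(b,(320,240),interpolation=cv2.INTER_CUBIC)
cv2.imwrite("pics/l1.png",o)
```

```text
[ 0.51134406 -0.32825981  0.07621652] 78.17416191101074
```

View pics/l1.png

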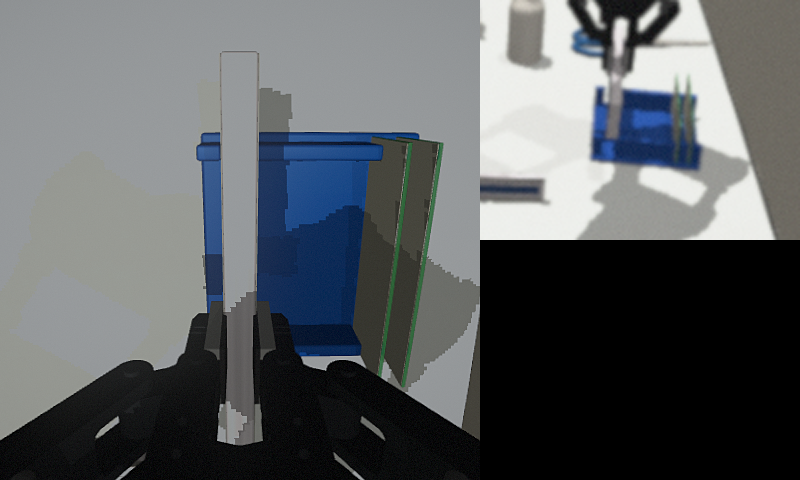

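The bar is held level and centred: its far end is at (239,52) and the rack slot is empty. I carry it to a hover over the robot's side of the board.

Run:
```python
from h import *
r=([.5115,-.3283,.0763],[180,0,-4.7])
print(row([.5115,-.3283,.22],[180,0,-4.7],r),row([.50,-.15,.22],[180,0,50],r))
print(row([.50,.03,.22],[180,0,94],([.50,-.15,.22],[180,0,50])))
```

```text
[0.0, 0.0, 0.0, 0.0, 0.0, -0.2874] [0.0, 0.0, -0.6078, -0.0521, -0.3535, -0.2874]
[0.0, 0.0, -0.4889, 0.2758, -0.2314, -0.0]
```

>>> drive_tool:
  commands:
    - [[0,0,0,0,0,-0.06,8],[0,0,0,0,0,-0.14,8],[0,0,0,0,0,-0.22,8],[0,0,-0.05,-0.005,-0.03,-0.27,8],[0,0,-0.13,-0.012,-0.08,-0.287,8],[0,0,-0.23,-0.02,-0.14,-0.287,8],[0,0,-0.33,-0.03,-0.2,-0.287,8],[0,0,-0.43,-0.038,-0.26,-0.287,8],[0,0,-0.53,-0.046,-0.31,-0.287,8],[0,0,-0.608,-0.052,-0.353,-0.287,8]]

```text
clock: 10.45
eef_pos: [0.4994, -0.1491, 0.2191]
eef_rot: [-179.9, 0.0, 50.3]
contact_force: [0.7, -0.5, -3.1]
gripper_width: 0.116
gripper_force: 78.4
```

>>> drive_tool:
  commands:
    - [[0,0,-0.08,0.04,-0.04,0,8],[0,0,-0.16,0.09,-0.08,0,8],[0,0,-0.24,0.135,-0.115,0,8],[0,0,-0.32,0.18,-0.15,0,8],[0,0,-0.4,0.225,-0.19,0,8],[0,0,-0.46,0.26,-0.22,0,8],[0,0,-0.489,0.276,-0.231,0,8],[0,0,-0.489,0.276,-0.231,0,8],[0,0,-0.489,0.276,-0.231,0,8],[0,0,-0.489,0.276,-0.231,0,8]]

```text
clock: 11.7
eef_pos: [0.5002, 0.0288, 0.2197]
eef_rot: [-180.0, 0.0, 94.0]
contact_force: [-0.1, 0.3, -1.8]
gripper_width: 0.115
gripper_force: 78.4
```

Run:
```python
from h import *
import pickle
s=env.sense();pickle.dump((cam("wrist"),),open("w2.pkl","wb"));a=capture("wrist")[:,:,::-1]
print(s['clock'],s['eef_pos'],s['eef_rot'],s['gripper_force'],s['joint_pos'])
cv2.imwrite("pics/b0.png",a)
cv2.imwrite("pics/b1.png",cv2.resize(a[:400,:],(800,500),interpolation=cv2.INTER_CUBIC))
```

```text
11.7 [0.50019069 0.028798   0.21971084] [-1.79991096e+02  1.47588157e-02  9.39551578e+01] 78.36553931236267 [-1.67561241e+00  4.09501397e+00  1.10209852e+02 -1.70735434e-02
  6.57025475e+01 -5.62374272e+00]
```

View pics/b1.png

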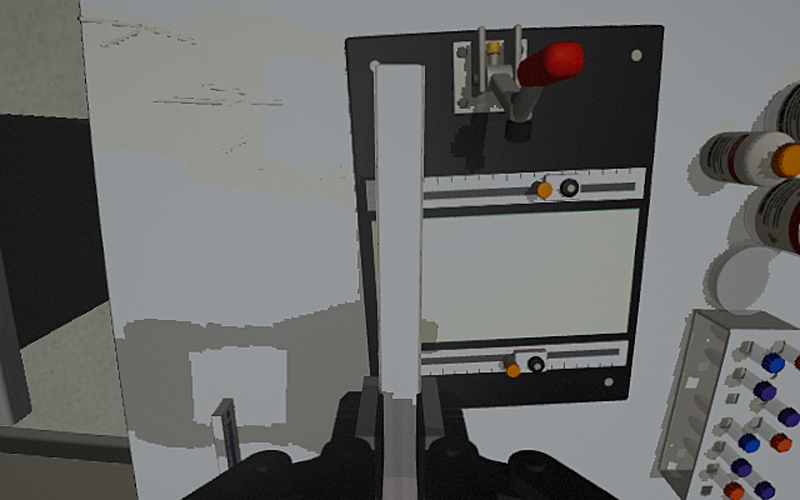

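The hover view (scale 1.25) shows:
- left cap (544,190) and right cap (513,370)
- board corners (345,38), (663,26) and (628,398)
- hinge block at about (487,75)
- red grip from (530,70) to (575,58)

The bar is held along x = 400.

Run:
```python
from h import *
import pickle
W=pickle.load(open("w2.pkl","rb"))[0]
a=cv2.imread("pics/b0.png");h=cv2.cvtColor(a,cv2.COLOR_BGR2HSV)
m=cv2.inRange(h,(10,150,100),(22,255,255))
n,l,st,ce=cv2.connectedComponentsWithStats(m)
for i in range(1,n):
    if st[i,4]>15 and ce[i,1]<310 and ce[i,0]<520: print(ce[i],st[i])
caps=[ce[i] for i in range(1,n) if st[i,4]>15 and 400<ce[i,0]<450 and 140<ce[i,1]<310]
C=p2w(W,caps,.036);print("caps",C.round(4))
P=p2w(W,[(276,30.4),(530.4,20.8),(502.4,318.4)],.012)[:,:2]
P=np.vstack([P,[[.7009,-.0892],[.4876,-.1129]]])
B=np.array([[-.125,.175],[.095,.175],[.095,-.115],[.095,-.115],[-.125,-.115]])
b0,p0=B.mean(0),P.mean(0);U,_,V=np.linalg.svd((B-b0).T@(P-p0));Rm=(U@V).T
t=p0-Rm@b0;print("board",t,np.degrees(np.arctan2(Rm[1,0],Rm[0,0])),"res",(P-B@Rm.T-t).round(4).tolist())
cb=(C[:,:2]-t)@Rm;print("caps board",cb.round(4))
print("hinge/foot",(np.array([[-.027,.14],[-.027,.075]])@Rm.T+t).round(4))
g=p2w(W,[(456,46)],.17);print("grip top",g)
d=C[0]-C[1] if C[0,1]>C[1,1] else C[1]-C[0];print("line deg",np.degrees(np.arctan2(d[1],d[0])),"mid",C.mean(0))
```

```text
[394.86363636  37.48484848] [391  33   9   9  66]
[435.21551724 151.74137931] [430 146  12  13 116]
[410.26744186 296.20930233] [405 291  11  11  86]
caps [[ 0.5953  0.0878  0.036 ]
 [ 0.5934 -0.0494  0.036 ]]
board [0.59587239 0.01749274] 6.851402232886453 res [[0.002, 0.0005], [-0.0011, -0.0001], [-0.0, 0.0047], [-0.003, -0.0038], [0.0021, -0.0013]]
caps board [[ 0.0078  0.0699]
 [-0.0105 -0.0661]]
hinge/foot [[0.5524 0.1533]
 [0.5601 0.0887]]
grip top [[0.55755054 0.14727982 0.17      ]]
line deg 89.19413284964143 mid [0.59432533 0.01923331 0.036     ]
```

Posts: left (0.595, 0.088), right (0.593, -0.049), with their line at yaw 89.2°. I tilt the bar 50° with the gripper on the robot's side, lower it short of the raised foot, then move forward low.

Run:
```python
from h import *
r0=([.5,.0293,.22],[180,0,94])
A=([.50,.007,.20],[130,0,89.2]);B=([.52,.007,.045],A[1]);C=([.56,.007,.045],A[1]);D=([.56,.007,.0325],A[1])
print(row(*A,r0));print(row(*B,A));print(row(*C,A));print(row(*D,C), row([.56,.007,.0425],A[1],C))
```

```text
[-0.5552, -0.0233, 0.0499, -0.0445, -0.0031, 0.04]
[0.0, 0.0, 0.0, 0.0006, -0.2118, 0.2299]
[0.0, 0.0, 0.0, 0.0017, -0.1603, 0.2912]
[0.0, 0.0, 0.0, 0.0, -0.0192, 0.0161] [0.0, 0.0, 0.0, 0.0, -0.0038, 0.0032]
```

>>> drive_tool:
  commands:
    - [[-0.06,-0.003,0.006,-0.005,0,0.004,8],[-0.13,-0.006,0.012,-0.01,-0.001,0.01,8],[-0.21,-0.009,0.019,-0.017,-0.001,0.015,8],[-0.29,-0.012,0.026,-0.023,-0.002,0.021,8],[-0.37,-0.015,0.033,-0.03,-0.002,0.027,8],[-0.45,-0.019,0.04,-0.036,-0.003,0.032,8],[-0.52,-0.022,0.047,-0.042,-0.003,0.037,8],[-0.555,-0.0233,0.05,-0.0445,-0.003,0.04,8],[-0.555,-0.0233,0.05,-0.0445,-0.003,0.04,8],[-0.555,-0.0233,0.05,-0.0445,-0.003,0.04,8]]

```text
clock: 13.0
eef_pos: [0.5035, 0.0148, 0.2036]
eef_rot: [130.6, -0.8, 90.3]
contact_force: [0.3, 0.0, -2.6]
gripper_width: 0.117
gripper_force: 78.8
```

>>> drive_tool:
  commands:
    - [[0,0,0,0,-0.03,0.033,8],[0,0,0,0,-0.08,0.085,8],[0,0,0,0,-0.13,0.14,8],[0,0,0,0,-0.18,0.195,8],[0,0,0,0,-0.205,0.222,8],[0,0,0,0.0006,-0.2118,0.23,8],[0,0,0,0.0006,-0.2118,0.23,8],[0,0,0,0.001,-0.19,0.255,8],[0,0,0,0.0015,-0.17,0.28,8],[0,0,0,0.0017,-0.1603,0.2912,8]]

```text
clock: 14.25
eef_pos: [0.5674, 0.0111, 0.0591]
eef_rot: [130.6, -2.0, 91.2]
contact_force: [0.2, 0.5, -3.3]
gripper_width: 0.115
gripper_force: 79.1
```

>>> drive_tool:
  commands:
    - [[0,0,0,0,0,0,8],[0,0,0,0,-0.002,0.002,8],[0,0,0,0,-0.005,0.004,8],[0,0,0,0,-0.008,0.006,8],[0,0,0,0,-0.01,0.0085,8],[0,0,0,0,-0.012,0.01,8],[0,0,0,0,-0.014,0.0115,8],[0,0,0,0,-0.016,0.0135,8],[0,0,0,0,-0.016,0.0135,8],[0,0,0,0,-0.016,0.0135,8]]

```text
clock: 15.5
eef_pos: [0.5631, 0.01, 0.0457]
eef_rot: [131.2, -2.4, 91.2]
contact_force: [0.5, 0.7, -3.1]
gripper_width: 0.115
gripper_force: 79.1
```

Run:
```python
from h import *
s=env.sense();print(s['joint_pos'].round(2),s['qd'].round(2),s['eef_pos'],s['eef_rot'],s['contact_force'])
M=R.from_euler('xyz',s['eef_rot'],degrees=True).as_matrix();print(M.round(3))
r=(s['eef_pos'],s['eef_rot'])
for t in(50,42,40):print(t,row([.556,.007,.045],[180-t,0,89.2],r))
```

```text
[  -8.58   20.33  139.38  161.51   29.21 -168.46] [ 0.06 -0.1  -0.   -0.07 -0.01 -0.02] [0.5630812  0.01000068 0.0456525 ] [131.20561355  -2.36382272  91.22156662] [ 0.45350709  0.71766372 -3.09216945]
[[-0.021  0.659  0.752]
 [ 0.999 -0.017  0.043]
 [ 0.041  0.752 -0.658]]
50 [-0.0139, -0.0341, -0.0053, -0.0057, -0.0102, -0.01]
42 [0.075, -0.0345, -0.0029, -0.0057, -0.0102, -0.01]
40 [0.0972, -0.0345, -0.0023, -0.0057, -0.0102, -0.01]
```

The wrist flipped and joint 6 sits at its limit, which leaves about 2° of yaw error. I ease the yaw toward 95° and back off. The posts will square the bar later.

Run:
```python
from h import *
r=([.56,.007,.0348],[130,0,89.2])
for p in ([.55,.007,.05],):print(row(p,[132,0,96],r), row(p,[132,0,96]))
```

```text
[0.0222, 0.057, -0.0496, -0.0003, 0.0104, -0.0349] [0.0099, 0.0223, -0.0549, -0.0051, -0.0106, -0.0256]
```

>>> drive_tool:
  commands:
    - [[0.005,0.01,-0.01,0,0.002,-0.007,8],[0.01,0.02,-0.02,0,0.004,-0.014,8],[0.015,0.035,-0.03,0,0.006,-0.021,8],[0.02,0.05,-0.04,0,0.009,-0.029,8],[0.022,0.057,-0.05,0,0.0104,-0.035,8],[0.022,0.057,-0.05,0,0.0104,-0.035,8],[0.022,0.057,-0.05,0,0.0104,-0.035,8],[0.022,0.057,-0.05,0,0.0104,-0.035,8],[0.022,0.057,-0.05,0,0.0104,-0.035,8],[0.022,0.057,-0.05,0,0.0104,-0.035,8]]

```text
clock: 16.75
eef_pos: [0.5533, 0.0093, 0.0609]
eef_rot: [132.9, -2.5, 98.1]
contact_force: [0.1, 0.1, -1.6]
gripper_width: 0.118
gripper_force: 79.0
```

Run:
```python
from h import *
s=env.sense();print(s['joint_pos'].round(2),s['eef_pos'],s['eef_rot'],s['contact_force'])
```

```text
[ -13.81   16.19  139.53  137.71   26.47 -154.45] [0.55325739 0.00928577 0.06092565] [132.91761434  -2.46489706  98.05888071] [ 0.07865398  0.14613574 -1.58391364]
```

Run:
```python
from h import *
print(row([.545,.007,.0445],[131,0,97]),row([.545,.007,.0335],[131,0,97]))
```

```text
[-0.0216, -0.0271, -0.0125, -0.0036, -0.0355, 0.0098] [-0.0216, -0.0271, -0.0125, -0.0046, -0.0516, 0.0248]
```

>>> drive_tool:
  commands:
    - [[-0.005,-0.007,-0.003,-0.001,-0.009,0.002,8],[-0.01,-0.014,-0.006,-0.002,-0.018,0.004,8],[-0.016,-0.02,-0.009,-0.003,-0.026,0.007,8],[-0.0216,-0.027,-0.0125,-0.0036,-0.0355,0.0098,8],[-0.0216,-0.027,-0.0125,-0.0036,-0.038,0.012,8],[-0.0216,-0.027,-0.0125,-0.004,-0.041,0.015,8],[-0.0216,-0.027,-0.0125,-0.004,-0.044,0.018,8],[-0.0216,-0.027,-0.0125,-0.0043,-0.047,0.0205,8],[-0.0216,-0.027,-0.0125,-0.0045,-0.05,0.023,8],[-0.0216,-0.027,-0.0125,-0.0045,-0.05,0.023,8]]

```text
clock: 18.0
eef_pos: [0.5454, 0.0057, 0.0366]
eef_rot: [131.1, -0.2, 97.1]
contact_force: [0.4, -0.2, -1.9]
gripper_width: 0.117
gripper_force: 79.0
```

Run:
```python
from h import *
s=env.sense();print(s['joint_pos'].round(2),s['eef_pos'],s['eef_rot'],s['contact_force'],s['moment'])
```

```text
[ -13.05   21.34  141.    151.06   32.77 -168.45] [0.54541811 0.00566896 0.03663124] [131.10374522  -0.23573592  97.0819548 ] [ 0.43288027 -0.17339441 -1.92911663] [-0.09418178  0.69341883  0.05065878]
```

>>> drive_tool:
  commands:
    - [[0,0,-0.01,0,-0.0015,0.0013,8],[0,0,-0.015,0,-0.003,0.0026,8],[0,0,-0.015,0,-0.0045,0.004,8],[0,0,-0.015,0,-0.006,0.0053,8],[0,0,-0.015,0,-0.006,0.0053,8],[0,0,-0.015,0,-0.006,0.0053,8],[0,0,-0.015,0,-0.006,0.0053,8],[0,0,-0.015,0,-0.006,0.0053,8],[0,0,-0.015,0,-0.006,0.0053,8],[0,0,-0.015,0,-0.006,0.0053,8]]

```text
clock: 19.25
eef_pos: [0.5462, 0.0039, 0.0361]
eef_rot: [131.3, 0.4, 98.1]
contact_force: [-0.2, 0.1, -1.9]
gripper_width: 0.112
gripper_force: 79.0
```

>>> drive_tool:
  commands:
    - [[0,0,0,0,0,0,13],[0,0,0,0,0,0,16],[0,0,0,0,0,0,19],[0,0,0,0,0,0,22],[0,0,0,0,0,0,22],[0,0,0,0,0,-0.01,22],[0,0,0,0,0,-0.03,22],[0,0,0,0,0,-0.06,22],[0,0,0,0,0,-0.1,22],[0,0,0,0,0,-0.14,22]]

```text
clock: 20.5
eef_pos: [0.4936, -0.0032, 0.0832]
eef_rot: [131.2, 0.4, 98.2]
contact_force: [0.2, -0.0, -0.0]
gripper_width: 0.262
gripper_force: 0.0
```

Run:
```python
from h import *
s=env.sense();print(s['joint_pos'].round(2),s['eef_pos'],s['eef_rot'],s['contact_force'])
print(row([.44,.01,.22],[180,0,90]))
```

```text
[ -18.12    7.75  147.74  136.12   28.31 -158.04] [ 0.49356167 -0.00319205  0.08320385] [131.241712     0.39040857  98.15146825] [ 0.16868797 -0.04400864 -0.02993163]
[0.5411, -0.0345, 0.0869, 0.0394, 0.1385, -0.2575]
```

>>> drive_tool:
  commands:
    - [[0.06,-0.004,0.01,0.004,0.012,-0.03,22],[0.13,-0.008,0.02,0.009,0.03,-0.06,22],[0.2,-0.012,0.03,0.014,0.05,-0.1,22],[0.27,-0.017,0.04,0.02,0.07,-0.13,10],[0.34,-0.021,0.05,0.025,0.087,-0.16,0],[0.41,-0.026,0.065,0.03,0.105,-0.2,0],[0.48,-0.03,0.077,0.035,0.123,-0.23,0],[0.541,-0.0345,0.087,0.0394,0.1385,-0.2575,0],[0.541,-0.0345,0.087,0.0394,0.1385,-0.2575,0],[0.541,-0.0345,0.087,0.0394,0.1385,-0.2575,0]]

```text
clock: 21.75
eef_pos: [0.441, 0.0086, 0.2224]
eef_rot: [177.8, -0.6, 90.5]
contact_force: [-1.0, -0.5, 0.3]
gripper_width: 0.001
gripper_force: 0.0
```

Run:
```python
from h import *
import pickle
s=env.sense();pickle.dump((cam("wrist"),),open("w3.pkl","wb"));a=capture("wrist")[:,:,::-1]
print(s['joint_pos'].round(2),s['eef_pos'],s['eef_rot'],s['contact_force'])
cv2.imwrite("pics/p0.png",a);cv2.imwrite("pics/p1.png",cv2.resize(a,(800,600),interpolation=cv2.INTER_CUBIC))
```

```text
[ -5.14  -4.75 118.71   0.89  63.9   -5.99] [0.44103428 0.00856871 0.22236448] [177.79105463  -0.58947079  90.48191184] [-0.96020614 -0.54423     0.33120654]
```

View pics/p1.png

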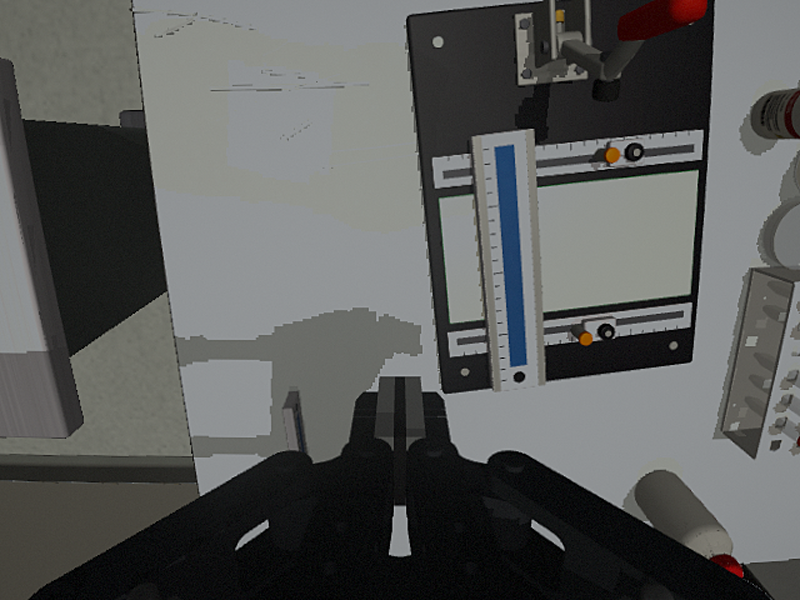

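The bar lies flat on the plate, with corners (471,137), (531,130), (546,385) and (493,392). It is short of the posts, whose caps are at (612,155) and (585,338). The lever is still up.

Run:
```python
from h import *
import pickle
W=pickle.load(open("w3.pkl","rb"))[0]
c=p2w(W,np.array([(471,137),(531,130),(546,385),(493,392)])/1.25,.027);print(c.round(4),c.mean(0))
d=c[:2].mean(0)-c[2:].mean(0);print(np.linalg.norm(d),np.degrees(np.arctan2(d[1],d[0])))
C=p2w(W,np.array([(612,155),(585.5,338.5)])/1.25,.036);print("caps",C.round(4))
# finger tip check: top of closed pads at (400,377)
print("tip px", np.array([400,377])/1.25, w2p(W,[np.array(env.sense()['eef_pos'])+[0,.011,.013]]))
print("near-edge start",row([.48,.008,.10],[180,0,90]),row([.48,.008,.012],[180,0,90]))
```

```text
[[ 0.4972  0.0977  0.027 ]
 [ 0.5391  0.1031  0.027 ]
 [ 0.5696 -0.0938  0.027 ]
 [ 0.5259 -0.0995  0.027 ]] [0.53292686 0.00187892 0.027     ]
0.1992237397366627 98.53758261007113
caps [[ 0.5952  0.0876  0.036 ]
 [ 0.5932 -0.0493  0.036 ]]
tip px [320.  301.6] [[330.21146896 297.49624852]]
near-edge start [0.0236, -0.0066, 0.0051, -0.0066, 0.0613, 0.2459] [0.0236, -0.0066, 0.0051, -0.0084, 0.0548, 0.4218]
```

>>> drive_tool:
  commands:
    - [[0.01,-0.003,0.002,0,0.02,0.05,0],[0.02,-0.006,0.005,0,0.04,0.11,0],[0.0236,-0.0066,0.005,0.01,0.05,0.18,0],[0.0236,-0.0066,0.005,0.015,0.05,0.25,0],[0.0236,-0.0066,0.005,0.02,0.05,0.31,0],[0.0236,-0.0066,0.005,0.02,0.05,0.35,0],[0.0236,-0.0066,0.005,0.02,0.05,0.37,0],[0.0236,-0.0066,0.005,0.02,0.05,0.385,0],[0.0236,-0.0066,0.005,0.02,0.05,0.385,0],[0.0236,-0.0066,0.005,0.02,0.05,0.385,0]]
  squeeze: 20

```text
clock: 23.05
eef_pos: [0.4735, 0.0232, 0.0287]
eef_rot: [179.9, -0.3, 90.3]
contact_force: [-0.3, -0.4, -0.7]
gripper_width: -0.001
gripper_force: 0.0
```

>>> drive_tool:
  commands:
    - [[0,0,0,0,0,0.003,0],[0,0,0,0,0,0.006,0],[0,0,0,0,0,0.009,0],[0,0,0,0,0,0.012,0],[0,0,0,0,0,0.015,0],[0,0,0,0,0,0.018,0],[0,0,0,0,0,0.02,0],[0,0,0,0,0,0.02,0],[0,0,0,0,0,0.02,0],[0,0,0,0,0,0.02,0]]

```text
clock: 24.3
eef_pos: [0.4729, 0.0234, 0.018]
eef_rot: [180.0, -0.3, 90.3]
contact_force: [0.6, -0.2, 0.3]
gripper_width: 0.002
gripper_force: 0.0
```

>>> drive_tool:
  commands:
    - [[0,0,0,0,0,0.003,0],[0,0,0,0,0,0.006,0],[0,0,0,0,0,0.009,0],[0,0,0,0,0,0.012,0],[0,0,0,0,0,0.015,0],[0,0,0,0,0,0.018,0],[0,0,0,0,0,0.021,0],[0,0,0,0,0,0.024,0],[0,0,0,0,0,0.024,0],[0,0,0,0,0,0.024,0]]

```text
clock: 25.55
eef_pos: [0.4729, 0.0234, 0.0059]
eef_rot: [180.0, -0.3, 90.3]
contact_force: [-0.2, -0.0, 0.0]
gripper_width: -0.001
gripper_force: 0.0
```

>>> drive_tool:
  commands:
    - [[0,0,0,0,0.01,0,0],[0,0,0,0,0.02,0,0],[0,0,0,0,0.03,0,0],[0,0,0,0,0.04,0,0],[0,0,0,0,0.05,0,0],[0,0,0,0,0.06,0,0],[0,0,0,0,0.07,0,0],[0,0,0,0,0.08,0,0],[0,0,0,0,0.088,0,0],[0,0,0,0,0.094,0,0]]

```text
clock: 26.8
eef_pos: [0.4747, 0.0234, 0.0037]
eef_rot: [-174.1, -0.3, 90.6]
contact_force: [-65.7, -7.9, 76.9]
gripper_width: -0.0
gripper_force: 49.6
```

Run:
```python
from h import *
import pickle
s=env.sense();pickle.dump((cam("wrist"),),open("w4.pkl","wb"));a=capture("wrist")[:,:,::-1];b=capture("scene")[:,:,::-1][195:300,230:385]
print(s['eef_pos'],s['contact_force'])
cv2.imwrite("pics/q0.png",a)
o=np.zeros((480,800,3),np.uint8);o[:,:560]=a[:,80:];o[:163,560:]=cv2.resize(b,(240,163),interpolation=cv2.INTER_CUBIC);cv2.imwrite("pics/q1.png",o)
```

```text
[0.47467614 0.02338253 0.0037098 ] [-65.68294636  -7.8680702   76.90456702]
```

View pics/q1.png

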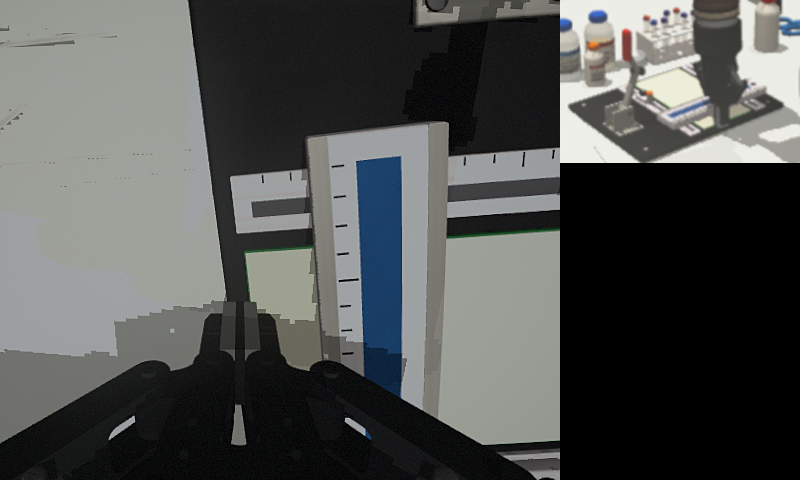

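The push is blocked. Both tips have caught on the board's front edge: they show at (240,305), still left of the board, and the bar edge at (320,300) is untouched. I back off and come up at once.

>>> drive_tool:
  commands:
    - [[0,0,0,0,-0.05,0,0],[0,0,0,0,-0.1,0,0],[0,0,0,0,-0.11,0,0],[0,0,0,0,-0.11,0,0],[0,0,0,0,-0.11,-0.01,0],[0,0,0,0,-0.11,-0.02,0],[0,0,0,0,-0.11,-0.03,0],[0,0,0,0,-0.11,-0.04,0],[0,0,0,0,-0.11,-0.04,0],[0,0,0,0,-0.11,-0.04,0]]

```text
clock: 28.15
eef_pos: [0.4647, 0.0233, 0.0259]
eef_rot: [180.0, -0.3, 90.3]
contact_force: [0.6, 0.4, -0.1]
gripper_width: -0.001
gripper_force: 0.0
```

Run:
```python
from h import *
import pickle
s=env.sense();print(s['eef_pos'],s['eef_rot'],s['contact_force'],s['joint_pos'].round(2))
# finger tip tool position by two-hypothesis projection: tip px top-of-pad in p1 raw (320,301.6)
c=camera_info("wrist")
K=cam("wrist")
M=R.from_euler('xyz',s['eef_rot'],degrees=True)
for x in(-.011,0,.011):
  for z in(-.013,-.005,0,.017): print(x,z,w2p(K,s['eef_pos']+M.apply([x,0,z])).round(0))
```

```text
[0.46474963 0.02329865 0.02593933] [179.96587683  -0.29117132  90.26496229] [ 0.63766314  0.42011012 -0.13482008] [ -2.7   17.69 121.47   0.45  40.82  -3.3 ]
-0.011 -0.013 [[319. 348.]]
-0.011 -0.005 [[319. 338.]]
-0.011 0 [[319. 332.]]
-0.011 0.017 [[320. 314.]]
0 -0.013 [[319. 326.]]
0 -0.005 [[319. 316.]]
0 0 [[319. 310.]]
0 0.017 [[320. 293.]]
0.011 -0.013 [[319. 301.]]
0.011 -0.005 [[319. 293.]]
0.011 0 [[319. 288.]]
0.011 0.017 [[320. 272.]]
```

The catch was the 12→15 mm plate step, so the closed tips are about 8 mm behind the TCP. I push with TCP z = 0.0115.

>>> drive_tool:
  commands:
    - [[0,0,0,0,0,0.015,0],[0,0,0,0,0,0.028,0],[0,0,0,0,0.005,0.029,0],[0,0,0,0,0.02,0.029,0],[0,0,0,0,0.03,0.029,0],[0,0,0,0,0.04,0.029,0],[0,0,0,0,0.048,0.029,0],[0,0,0,0,0.054,0.029,0],[0,0,0,0,0.06,0.029,0],[0,0,0,0,0.06,0.029,0]]

```text
clock: 29.4
eef_pos: [0.4951, 0.0235, 0.0115]
eef_rot: [179.9, -0.3, 90.3]
contact_force: [-0.3, -0.0, 0.0]
gripper_width: 0.002
gripper_force: 0.0
```

>>> drive_tool:
  commands:
    - [[0,0,0,0,0.006,0,0],[0,0,0,0,0.012,0,0],[0,0,0,0,0.018,0,0],[0,0,0,0,0.024,0,0],[0,0,0,0,0.03,0,0],[0,0,0,0,0.036,0,0],[0,0,0,0,0.042,0,0],[0,0,0,0,0.048,0,0],[0,0,0,0,0.054,0,0],[0,0,0,0,0.054,0,0]]

```text
clock: 30.65
eef_pos: [0.5225, 0.0236, 0.0116]
eef_rot: [179.9, -0.3, 90.3]
contact_force: [0.3, 0.2, 0.2]
gripper_width: 0.003
gripper_force: 0.1
```

```bash
cat > bar.py <<'E'
from h import *
W=cam("wrist");s=env.sense();a=capture("wrist")[:,:,::-1]
m=cv2.inRange(cv2.cvtColor(a,cv2.COLOR_BGR2HSV),(100,120,60),(118,255,255))
n,l,st,ce=cv2.connectedComponentsWithStats(m);i=1+np.argmax(st[1:,4])
ys,xs=np.nonzero(l==i);k=ys<320;ys,xs=ys[k],xs[k]
w=p2w(W,np.c_[xs,ys],.027)[:,:2];c=w.mean(0);v=np.linalg.svd(w-c,full_matrices=False)[2][0];v*=np.sign(v[1])
print("tcp",s['eef_pos'].round(4),"F",s['contact_force'].round(1),"stripe yaw",np.degrees(np.arctan2(v[1],v[0])).round(2),"left tip",w[np.argmax(w@v)].round(4),"x at y=.088/.0:",[(c+v*(y-c[1])/v[1])[0].round(4) for y in(.0876,0.,-.0493)],st[i])
cv2.imwrite("pics/last.png",a)
E
python3 bar.py
```

```text
tcp [0.5225 0.0236 0.0116] F [0.3 0.2 0.2] stripe yaw 89.71 left tip [0.5567 0.0902] x at y=.088/.0: [np.float64(0.5569), np.float64(0.5564), np.float64(0.5562)] [ 384  161   55  210 7254]
```

The bar has squared up to yaw 89.7° and is about 10 mm short. I push on with a slight drift to +y.

>>> drive_tool:
  commands:
    - [[0,0,0,0.002,0.004,0,0],[0,0,0,0.004,0.008,0,0],[0,0,0,0.006,0.011,0,0],[0,0,0,0.008,0.014,0,0],[0,0,0,0.009,0.016,0,0],[0,0,0,0.01,0.018,0,0],[0,0,0,0.01,0.02,0,0],[0,0,0,0.01,0.021,0,0],[0,0,0,0.01,0.022,0,0],[0,0,0,0.01,0.022,0,0]]

```text
clock: 31.95
eef_pos: [0.5313, 0.0287, 0.0113]
eef_rot: [-179.8, -0.3, 90.3]
contact_force: [-5.3, -1.4, 4.8]
gripper_width: 0.003
gripper_force: 3.6
```

```bash
python3 bar.py
```

```text
tcp [0.5313 0.0287 0.0113] F [-5.3 -1.4  4.8] stripe yaw 86.12 left tip [0.5752 0.0935] x at y=.088/.0: [np.float64(0.569), np.float64(0.563), np.float64(0.5597)] [ 381  165   67  206 7141]
```

Run:
```python
from h import *
a=cv2.imread("pics/last.png");h=cv2.cvtColor(a,cv2.COLOR_BGR2HSV)
m=cv2.inRange(h,(100,120,60),(118,255,255));W=cam("wrist")
for y in range(160,380,15):
    x=np.nonzero(m[y])[0];x=x[(x>340)&(x<480)]
    if len(x):
        p=p2w(W,[(x.min(),y),(x.max(),y)],.027);print(y,x.min(),x.max(),len(x),p[:,:2].round(4).tolist())
# gray profile across the bar
g=cv2.cvtColor(a,cv2.COLOR_BGR2GRAY)
for y in(180,240,300):print(y,g[y,330:520:3].tolist())
mc=cv2.inRange(h,(8,150,90),(22,255,255));n,l,st,ce=cv2.connectedComponentsWithStats(mc)
for i in range(1,n):
    if st[i,4]>30:print("orange",ce[i].round(1),st[i],p2w(W,[ce[i]],.036).round(4))
```

```text
175 408 446 39 [[0.5623, 0.0905], [0.5758, 0.0907]]
190 406 444 39 [[0.5619, 0.0852], [0.5756, 0.0853]]
205 404 441 38 [[0.5616, 0.0797], [0.5751, 0.0798]]
220 402 439 38 [[0.5613, 0.0741], [0.5749, 0.0742]]
235 400 436 37 [[0.5609, 0.0684], [0.5744, 0.0685]]
250 398 434 37 [[0.5606, 0.0625], [0.5742, 0.0626]]
265 396 431 36 [[0.5603, 0.0565], [0.5736, 0.0565]]
280 394 428 35 [[0.5599, 0.0503], [0.5731, 0.0503]]
295 391 426 36 [[0.5592, 0.0439], [0.5729, 0.044]]
310 389 423 35 [[0.5588, 0.0374], [0.5724, 0.0374]]
325 387 420 34 [[0.5585, 0.0306], [0.5718, 0.0306]]
340 385 418 34 [[0.5581, 0.0236], [0.5716, 0.0236]]
355 383 415 33 [[0.5577, 0.0165], [0.571, 0.0164]]
370 387 388 2 [[0.5599, 0.009], [0.5603, 0.009]]
180 [184, 185, 184, 185, 185, 185, 186, 186, 186, 187, 120, 75, 153, 163, 159, 164, 161, 156, 194, 190, 190, 192, 191, 191, 191, 196, 70, 81, 80, 81, 79, 78, 76, 78, 76, 77, 76, 83, 81, 206, 192, 191, 191, 191, 191, 191, 193, 154, 160, 159, 161, 157, 153, 52, 58, 50, 61, 103, 137, 134, 130, 128, 127, 124]
240 [64, 81, 89, 86, 88, 90, 119, 156, 143, 79, 163, 156, 154, 154, 153, 151, 191, 191, 191, 190, 191, 191, 192, 97, 79, 78, 79, 77, 77, 78, 77, 76, 75, 76, 76, 71, 195, 192, 192, 191, 191, 191, 192, 142, 161, 157, 159, 158, 157, 191, 191, 190, 190, 191, 190, 190, 190, 190, 190, 190, 189, 189, 190, 189]
300 [140, 137, 197, 189, 188, 190, 176, 81, 153, 149, 148, 149, 147, 197, 190, 190, 191, 191, 191, 192, 163, 77, 77, 75, 75, 74, 75, 72, 73, 73, 70, 72, 186, 192, 192, 191, 192, 191, 191, 157, 149, 147, 148, 145, 160, 190, 190, 190, 190, 191, 191, 190, 190, 190, 189, 190, 190, 190, 190, 190, 189, 190, 189, 190]
orange [510.7 187.1] [495 172  33  32 811] [[0.5953 0.0882 0.036 ]]
```

The left post is touching and the right gap is about 6 mm. I back off, shift right, and push there.

>>> drive_tool:
  commands:
    - [[0,0,0,0,-0.012,0,0],[0,0,0,-0.02,-0.02,0,0],[0,0,0,-0.06,-0.02,0,0],[0,0,0,-0.09,-0.02,0,0],[0,0,0,-0.09,-0.015,0,0],[0,0,0,-0.09,-0.01,0,0],[0,0,0,-0.09,-0.006,0,0],[0,0,0,-0.09,-0.002,0,0],[0,0,0,-0.09,0.001,0,0],[0,0,0,-0.09,0.003,0,0]]

```text
clock: 33.25
eef_pos: [0.5335, -0.016, 0.011]
eef_rot: [-179.9, -0.3, 90.3]
contact_force: [-5.1, -1.3, 3.9]
gripper_width: 0.001
gripper_force: 3.0
```

```bash
python3 bar.py
```

```text
tcp [ 0.5335 -0.016   0.011 ] F [-5.1 -1.3  3.9] stripe yaw 89.14 left tip [0.5752 0.0958] x at y=.088/.0: [np.float64(0.5689), np.float64(0.5676), np.float64(0.5668)] [  387    18    68   318 12068]
```

>>> drive_tool:
  commands:
    - [[0,0,0,0,0.001,0,0],[0,0,0,0,0.002,0,0],[0,0,0,0,0.003,0,0],[0,0,0,0,0.004,0,0],[0,0,0,0,0.005,0,0],[0,0,0,0,0.006,0,0],[0,0,0,0,0.006,0,0],[0,0,0,0,0.006,0,0],[0,0,0,0,0.006,0,0],[0,0,0,0,0.006,0,0]]

```text
clock: 34.55
eef_pos: [0.5337, -0.016, 0.0109]
eef_rot: [-179.6, -0.3, 90.3]
contact_force: [-9.5, -1.5, 8.6]
gripper_width: -0.005
gripper_force: 6.3
```

```bash
python3 bar.py
```

```text
tcp [ 0.5337 -0.016   0.0109] F [-9.5 -1.5  8.6] stripe yaw 89.16 left tip [0.5623 0.096 ] x at y=.088/.0: [np.float64(0.5689), np.float64(0.5676), np.float64(0.5669)] [  387    17    67   315 12133]
```

Force rises and nothing moves (yaw 89.16°), so both posts are touching. I retreat and go round behind the lever.

>>> drive_tool:
  commands:
    - [[0,0,0,0,-0.015,0,0],[0,0,0,0,-0.05,0,0],[0,0,0,0,-0.06,-0.05,0],[0,0,0,0,-0.06,-0.13,0],[0,0,0,0,-0.06,-0.23,0],[0,0,0,0,-0.06,-0.33,0],[0,0,0,0,-0.06,-0.42,0],[0,0,0,0,-0.06,-0.48,0],[0,0,0,0,-0.06,-0.48,0],[0,0,0,0,-0.06,-0.48,0]]

```text
clock: 35.85
eef_pos: [0.5072, -0.0175, 0.2502]
eef_rot: [180.0, -0.3, 90.3]
contact_force: [-0.3, 0.1, -0.3]
gripper_width: 0.003
gripper_force: 0.0
```

Run:
```python
from h import *
W=cam("wrist");s=env.sense();a=capture("wrist")[:,:,::-1]
h=cv2.cvtColor(a,cv2.COLOR_BGR2HSV)
m=cv2.inRange(h,(100,120,60),(118,255,255));n,l,st,ce=cv2.connectedComponentsWithStats(m);
for i in range(1,n):
    if st[i,4]>400:
        ys,xs=np.nonzero(l==i);w=p2w(W,np.c_[xs,ys],.027)[:,:2];c=w.mean(0);v=np.linalg.svd(w-c,full_matrices=False)[2][0];v*=np.sign(v[1])
        print(st[i],"c",c.round(4),np.degrees(np.arctan2(v[1],v[0])).round(2),"ends",c+v*((w-c)@v).max(),c+v*((w-c)@v).min())
mc=cv2.inRange(h,(8,150,90),(22,255,255));n,l,st,ce=cv2.connectedComponentsWithStats(mc)
for i in range(1,n):
    if st[i,4]>40:print("orange",st[i],p2w(W,[ce[i]],.036).round(4))
mr=cv2.inRange(h,(0,170,80),(5,255,255));n,l,st,ce=cv2.connectedComponentsWithStats(mr)
for i in range(1,n):
    if st[i,4]>100:print("red",st[i],p2w(W,[ce[i]],.15).round(4))
print(s['eef_pos'],s['eef_rot'],row([.548,.190,.25],[180,0,96.85]))
```

```text
[ 370   82   26  175 2376] c [0.5675 0.0159] 89.03 ends [0.56880333 0.09527806] [ 0.56593361 -0.07362324]
orange [596  37  22  24 408] [[0.7649 0.1289 0.036 ]]
orange [413  85  12  12 107] [[0.5952 0.0878 0.036 ]]
orange [632 207   8  11  50] [[ 0.8298 -0.0218  0.036 ]]
orange [401 232  10  10  80] [[ 0.5932 -0.0493  0.036 ]]
orange [618 276  10   9  43] [[ 0.834  -0.0965  0.036 ]]
[ 0.50719027 -0.01749386  0.25024529] [179.97047295  -0.30492229  90.26812182] [-0.0006, -0.0036, -0.0732, 0.4145, 0.0847, 0.0012]
```

The bar stayed in place, 27.0 mm and 26.5 mm from the post axes. Next I move behind the raised lever and swing it down along its arc.

>>> drive_tool:
  commands:
    - [[0,0,-0.01,0.04,0.008,0,0],[0,0,-0.02,0.1,0.02,0,0],[0,0,-0.03,0.17,0.035,0,0],[0,0,-0.045,0.25,0.05,0,0],[0,0,-0.06,0.33,0.068,0,0],[0,0,-0.073,0.4,0.082,0,0],[0,-0.0036,-0.073,0.4145,0.085,0.05,0],[0,-0.0036,-0.073,0.4145,0.085,0.13,0],[0,-0.0036,-0.073,0.4145,0.085,0.2,0],[0,-0.0036,-0.073,0.4145,0.085,0.226,0]]

```text
clock: 37.15
eef_pos: [0.5457, 0.1896, 0.1346]
eef_rot: [-179.6, 0.1, 96.8]
contact_force: [-0.7, -0.5, -0.5]
gripper_width: 0.001
gripper_force: 0.0
```

>>> drive_tool:
  commands:
    - [[0,0,0,-0.02,0,0.005,0],[0,0,0,-0.04,0,0.01,0],[0,0,0,-0.055,0,0.01,0],[0,0,0,-0.075,0,0.009,0],[0,0,0,-0.094,0,0.008,0],[0,0,0,-0.115,0,0.012,0],[0,0,0,-0.136,0,0.018,0],[0,0,0,-0.155,0,0.027,0],[0,0,0,-0.174,0,0.036,0],[0,0,0,-0.174,0,0.036,0]]

```text
clock: 38.4
eef_pos: [0.559, 0.1028, 0.1207]
eef_rot: [-180.0, 0.1, 96.8]
contact_force: [0.4, 0.7, -0.3]
gripper_width: 0.003
gripper_force: 0.0
```

>>> drive_tool:
  commands:
    - [[0,0,0,-0.008,0,0.005,0],[0,0,0,-0.016,0,0.01,0],[0,0,0,-0.024,0,0.015,0],[0,0,0,-0.032,0,0.02,0],[0,0,0,-0.045,0,0.035,0],[0,0,0,-0.06,0,0.054,0],[0,0,0,-0.06,0,0.054,0],[0,0,0,-0.06,0,-0.05,0],[0,0,0,-0.06,0,-0.15,0],[0,0,0,-0.06,0,-0.25,0]]

```text
clock: 39.65
eef_pos: [0.5627, 0.0743, 0.2478]
eef_rot: [180.0, 0.0, 96.8]
contact_force: [0.6, -0.3, -1.5]
gripper_width: 0.0
gripper_force: 0.0
```

Run:
```python
from h import *
s=env.sense();print(s['eef_pos'],s['contact_force'])
for n in("wrist","scene"):
    W=cam(n);a=capture(n)[:,:,::-1];h=cv2.cvtColor(a,cv2.COLOR_BGR2HSV)
    mr=cv2.inRange(h,(0,150,60),(6,255,255))|cv2.inRange(h,(174,150,60),(180,255,255));k,l,st,ce=cv2.connectedComponentsWithStats(mr)
    for i in range(1,k):
        if st[i,4]>60:print(n,"red",st[i],ce[i].round(1),p2w(W,[ce[i]],.073).round(4))
    B=np.array([.5689,.0161]);e=np.array([-.119,.993])
    for phi in(1.49,.29,.14):
        q=B+e*(.14-.109*np.cos(phi));print(n,"predicted",phi,w2p(W,[[*q,.042+.109*np.sin(phi)]]).round(1))
    cv2.imwrite(f"pics/end_{n}.png",a)
```

```text
[0.56265664 0.07429955 0.24784468] [ 0.60998692 -0.31526826 -1.49044748]
wrist red [312 210  17  58 958] [320.  238.3] [[0.5657 0.0517 0.073 ]]
wrist predicted 1.49 [[318.4 130.4]]
wrist predicted 0.29 [[318.8 238.5]]
wrist predicted 0.14 [[318.8 236.9]]
scene red [298 237  15  11  63] [304.5 242. ] [[0.5704 0.0527 0.073 ]]
scene predicted 1.49 [[273.4 224.2]]
scene predicted 0.29 [[306.1 242.7]]
scene predicted 0.14 [[307.3 248. ]]
```

The lever is down, and the grip sits at the pixel predicted for joint ≈ 0. Last, I check the bar against the posts.

Run:
```python
from h import *
W=cam("wrist");a=cv2.imread("pics/end_wrist.png");h=cv2.cvtColor(a,cv2.COLOR_BGR2HSV)
m=cv2.inRange(h,(100,120,60),(118,255,255));n,l,st,ce=cv2.connectedComponentsWithStats(m)
E=[]
for y in range(140,330,8):
    x=np.nonzero(m[y])[0];x=x[(x>280)&(x<380)]
    if len(x)>8:
        p=p2w(W,[(x.min(),y),(x.max(),y)],.027);E.append([*p[0,:2],*p[1,:2]]);
E=np.array(E);print(E[::3].round(4))
for c in(0,2):
    f=np.polyfit(E[:,c+1],E[:,c],1);print("edge yaw",90-np.degrees(np.arctan(f[0])),np.polyval(f,[.0877,-.0493]))
mc=cv2.inRange(h,(8,150,90),(22,255,255));n,l,st,ce=cv2.connectedComponentsWithStats(mc)
for i in range(1,n):
    if st[i,4]>30:print("orange",st[i],p2w(W,[ce[i]],.036).round(4))
```

```text
[[ 0.5694  0.0015  0.582   0.0029]
 [ 0.5693 -0.0268  0.5811 -0.0254]]
edge yaw 88.45685326981071 [0.57193318 0.56824247]
edge yaw 88.39489020446545 [0.58462495 0.58078597]
orange [315  85  10  10  46] [[0.5585 0.1784 0.036 ]]
orange [517 174  22  22 374] [[0.7727 0.1178 0.036 ]]
orange [350 189  11  11  96] [[0.6041 0.0873 0.036 ]]
orange [539 325  10   9  61] [[ 0.8403 -0.0394  0.036 ]]
orange [522 381  10   7  43] [[ 0.8444 -0.1164  0.036 ]]
```

The arm was still settling in that picture: the fixed post reads 9 mm off. I move to the earlier viewpoint and re-measure.

Run:
```python
from h import *
print(env.sense()['clock'],row([.507,-.0175,.25],[180,0,90.3]))
```

```text
39.75 [0.0096, 0.0004, 0.0727, -0.1686, -0.1424, 0.0063]
```

>>> drive_tool:
  commands:
    - [[0,0,0.01,-0.03,-0.025,0,0],[0,0,0.03,-0.07,-0.06,0,0],[0,0,0.05,-0.12,-0.1,0,0],[0,0,0.07,-0.155,-0.13,0,0],[0,0,0.073,-0.169,-0.142,0,0],[0,0,0.073,-0.169,-0.142,0,0],[0,0,0.073,-0.169,-0.142,0,0],[0,0,0.073,-0.169,-0.142,0,0],[0,0,0.073,-0.169,-0.142,0,0],[0,0,0.073,-0.169,-0.142,0,0]]

```text
clock: 41.0
eef_pos: [0.5025, -0.0178, 0.2464]
eef_rot: [179.9, 0.0, 90.3]
contact_force: [0.7, 0.1, 0.1]
gripper_width: -0.003
gripper_force: 0.0
```

Run:
```python
from h import *
W=cam("wrist");a=capture("wrist")[:,:,::-1];h=cv2.cvtColor(a,cv2.COLOR_BGR2HSV)
m=cv2.inRange(h,(100,120,60),(118,255,255));E=[]
for y in range(70,290,6):
    x=np.nonzero(m[y])[0];x=x[(x>350)&(x<420)]
    if len(x)>8:
        p=p2w(W,[(x.min(),y),(x.max(),y)],.027);E.append([y,x.min(),x.max(),*p[0,:2],*p[1,:2]])
E=np.array(E);print(E[::3].round(4).tolist())
k=np.abs((E[:,2]-E[:,1])-np.median(E[:,2]-E[:,1]))<4;E=E[k]
for c in(3,5):
    f=np.polyfit(E[:,c+1],E[:,c],1);print("edge yaw",90-np.degrees(np.arctan(f[0])),np.polyval(f,[.0877,-.0493]))
mc=cv2.inRange(h,(8,150,90),(22,255,255));n,l,st,ce=cv2.connectedComponentsWithStats(mc)
for i in range(1,n):
    if st[i,4]>30 and ce[i,0]<500:print("orange",st[i],p2w(W,[ce[i]],.036).round(4))
```

```text
[[166.0, 381.0, 394.0, 0.561, 0.0179, 0.5735, 0.018], [184.0, 380.0, 393.0, 0.561, 0.0006, 0.5736, 0.0007], [202.0, 379.0, 391.0, 0.5609, -0.0172, 0.5728, -0.0171], [220.0, 378.0, 390.0, 0.5609, -0.0355, 0.5729, -0.0354], [238.0, 376.0, 388.0, 0.5599, -0.0543, 0.5721, -0.0543], [256.0, 375.0, 387.0, 0.5599, -0.0738, 0.5723, -0.0737]]
edge yaw 88.99163563244123 [0.5626473  0.56023594]
edge yaw 88.971393306262 [0.57492139 0.57246162]
orange [420  83  11  12 110] [[0.5953 0.0878 0.036 ]]
orange [406 231  11  11  83] [[ 0.5932 -0.0494  0.036 ]]
```

The bar is unchanged: it lies 26.5 mm and 26.9 mm from the post axes, under the closed lever. I hand it in.

```bash
python3 -c "
from bench import ticket
print(ticket.sign_off())"
```

```text
the job is handed in; nothing more can be done
None
```

I handed the job in at about 41 s: the straightedge lies flat on the plate touching both stop posts (within about 0.5 mm by my measurement), and the hold-down lever is down on it. I saw no sign of the bottle, beaker or timer being touched, but I did not check them again at the end, and the hand-in gave no verdict.

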